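# Swap the battery pack in the bench charger

### The arm

A 6-joint arm with a two-finger parallel gripper is mounted at the origin on the work surface. World frame = base frame: x ahead of the robot, y to its left, z up, the work surface at z = 0. Lengths are in m, angles in rad, forces in N, time in s.
With the tool pointing down it reaches from about 0.375 to 0.975 m from the base axis. Payload 3.8 kg.
Tool frame: the origin (TCP) lies midway between the tips of the shut fingers; the grasp point (between the pads) lies 19 mm behind it; z points along the fingers, y is the line along which they close (so a half turn about z gives the same grasp; the last joint's range is limited). The gripper opens to 85 mm and grips with 20 to 120 N. Pads are 22 mm wide; open, the fingers measure 114 mm over their backs; the gripper's body (76 mm by 85 mm) begins 54 mm behind the grasp point. The pads swing forward as they close: fully open they stand 13 mm farther back than shut.
Start: joints at [-1.206, 0.264, 1.604, -0, 1.274, -0.037], TCP at [0.264, -0.621, 0.231] pointing down, gripper open.
Joint ranges: [-2.63, 2.63], [-0.94, 2.18], [0.31, 2.57], [-1.31, 4.45], [0, 2.66], [-2.55, 2.55]. Speed limits (rad/s): [2.57, 2.57, 3.14, 3.14, 3.14, 3.14].

### API

Orientations are given as a rotation vector (axis times angle).
In Python, from workcell import bot gives the robot as it stands.
- The arm moves only by the tool jog_arm, never from a script. Its argument "motion" is a list of rows, each a list of 5 numbers: the opening, from -1 (shut) to 1 (fully open), then the shift along the tool's x, y, z in mm, then the turn about the tool's z in degrees. In form: [[claw, x, y, z, twist], ...]. A call has 1 to 10 rows; each row shifts and turns the commanded pose from where the row before left it, along the tool's axes as they then stand; what a row does not reach is not made up. A row lasts 1/12 s, in which the tool goes at most 41.7 mm and 7.16 degrees, less where a joint would pass 70% of its speed; a pose out of reach is approached as far as the arm can. A call with a gripper value outside its range is refused whole. The fingers move at their own pace and stop on an object; "force" is the grip in N (left out, the last holds). Time passes only in rows, so rows that do not move let the fingers close. It gives the time, the measured TCP pose, the force, the opening and the grip force at its end, in the units of the state.
- bot.read_state(): the state, without advancing time (a new reading comes with each control period).
- bot.read_camera(name): name is "side" or "top" or "wrist"; returns (picture, depth): 384x512x3 uint8, red, green, blue; 384x512 float32, m along the optical axis (not along the pixel's ray), 0 where there is no reading.
- bot.get_calibration(name): a dict with "vfov" (degrees; the focal length in pixels is half the picture's height over the tangent of half this angle, whatever the lens; pixels are square), "cx", "cy" (the principal point, pixels), "dist" ([k1, k2, p1, p2, k3] as OpenCV has them; the pictures are not rectified), "rvec" (rotation vector, rad) and "tvec" (3), from world to camera coordinates, as OpenCV has them; the wrist camera has in their place "tool_from_camera" (4x4, takes a point from camera to tool coordinates, whose origin is the TCP and whose axes are the flange's). Camera axes: x right, y down, z forward; pixel columns grow to the right and rows downward; lengths in m; the calibration is good to about 2 mm. A picture is of the moment at which its call begins: read the wrist's pose just before it. get_calibration takes no time and is no camera call.
- bot.finish_job(): hands the job in; it is judged then, once.
The state is a dict: "time": time; "q": joint angles; "joint_vel": joint speeds; "joint_torque": joint torques, N m; "tool_pos": TCP position; "tcp_rot": TCP orientation; "wrist_force": force on the tool from outside, world axes, zero at the start; "torque": the same for the moment, N m; "width": opening from 0.0 (shut) to 1.0 (fully open); "grip_force": force on a finger pad.
Only numpy, scipy, OpenCV 4.12 (cv2) and the standard library are available. Lean on these libraries where they do the work, as an engineer would, in place of code of your own. Each camera call takes 0.05 s, during which the arm holds its last target. There are 200 camera calls.

### The job

The pack in the charger is full: squeeze its two side tabs together to free the catches, slide it straight out of the rails and stand it upright in the open metal tray. Then slide the flat pack, which stands on the mat, terminal end first into the charger's rails until it is fully home and both its catches click out, and let go. Work by feel: never force or ram a pack against the charger, set packs down gently without dropping them, and leave the other things on the bench where they are.

Things in the scene. Friction and masses are not known exactly. Their poses are not given: they have to be found in the camera images.
- charger: battery charger, 165 (x) x 96 (y) mm, fixed. Origin on the mat under a home pack; z up, +x the slide-in direction. Flat bay floor 28 mm above the origin, x = -70 to 45 mm. The hump from x = 45 to 95 mm, 68 mm high, is the end stop; a sprung contact block in its face pushes back 5 to 8 N over the last 2.5 mm. Pushing a pack in takes 5 to 11 N as the catches pass the posts and 7 to 14 N at the end
- charger_home (a point): a pack's origin when pressed against the end stop: on the bay floor, axes as the charger's. The catches click out 1.5 mm short of this, and the contacts then push the let-go pack back to rest on its catches, about 1.5 mm short
- charger_mouth (a point): start of the rails, on the bay floor, 15 mm to -x of charger_home. From here to the end stop (60 mm) the slot for the pack's foot is 46 wide, 6.2 high; the lips over it are 3.3 thick, 32.4 mm apart. Low walls (6 mm high) flare out over the 20 mm before it as a lead-in; packs rest on the bay floor and slide in along +x
- charger_posts (a point): point on the bay floor midway between the two catch posts, 9 mm to +x of charger_home. The posts are 5 mm thick along x, 54.4 mm apart inside, 68 over the outside, and rise 24 mm above the bay floor: keep fingers above them. The catches ride over them, pressed in 3 mm, from 18 to 1.5 mm before home
- charged_pack: full battery pack, at the start latched in the charger. 90 (x) x 52 (y) x 60 high mm, 0.3 to 0.46 kg. Origin: middle of the underside; +x the leading (terminal) end, z up. From below: rail foot 44 wide, 0 to 5 mm; neck 30 wide, 5 to 11 mm; plain-sided body 52 wide, 11 to 60 mm
- charged_tabs (a point): point midway between the charged pack's two release tabs, 17 mm ahead of its origin, 42 mm up. One tab on each flank, 22 long (x) x 20 high mm, 5 mm proud: 62 mm over both. Each is sprung: 2 N starts it, 5 N sets it flush with the flank (5 mm in). Both flush, the catches are free; further back than 4 mm ahead of the origin the flanks are bare
- flat_pack: flat battery pack, the same as the charged one, at the start on the mat across the charger from the tray, leading end away from the robot. 90 (x) x 52 (y) x 60 high mm, 0.3 to 0.46 kg. Origin: middle of the underside; +x the leading (terminal) end, z up. From below: rail foot 44 wide, 0 to 5 mm; neck 30 wide, 5 to 11 mm; plain-sided body 52 wide, 11 to 60 mm
- flat_tabs (a point): the same point between the flat pack's tabs. Below each tab its catch nose stands 4.5 mm out of the flank: 13 to 28 mm ahead of the origin, 15 to 22 mm up, ramped in front, square behind; it moves in with its tab
- flat_front (a point): middle of the leading end face of the flat pack: 45 mm ahead of its origin, 30 mm up
- flat_tab_l (a joint): left (+y) tab of the flat pack, m: 0 = sprung out, 0.005 = squeezed flush
- flat_tab_r (a joint): right (-y) tab of the flat pack, likewise
- tray: empty open aluminium tray fixed to the bench, 190 (x) x 150 (y) x 20 high mm, wall and floor 4 mm thick; origin: centre of its underside
- adapter: black mains adapter brick, 110 x 52 x 34 mm, loose; no rails and no tabs; leave it alone
- multimeter: hand-held multimeter lying on its back, 180 x 84 x 50 mm, loose; leave it alone
- solder_spool: spool of solder, 54 mm wide, 38 mm high, loose; leave it alone
- flux_bottle: small upright bottle, 32 mm wide, 85 mm high, loose; leave it alone
- screw_cup: plastic cup, 70 mm wide, 60 mm high, loose; leave it alone
- circuit_board: circuit board lying flat, 120 x 80 mm, loose; leave it alone
- screwdriver: screwdriver, 170 mm long, loose; leave it alone
Things that resemble listed ones, but are neither listed nor needed, are in the scene too. Leave any green look-alike of the charged_pack alone.

How it is judged:
On the way:
1. the charged pack stands upright in the tray, let go (x of charged_pack in the frame of tray between -0.08 and 0.08 m and y of charged_pack in the frame of tray between -0.06 and 0.06 m and z of charged_pack in the frame of tray between 0.001 and 0.0075 m and angle between charged_pack's own z axis and vertical below 0.08 rad and linear speed of charged_pack below 0.02 m/s and contact force between charged_pack and the fingers below 0.3 N), for 0.2 s.
At the end, for the whole second after the job is handed in: Flat pack latched in the charger, terminal end first: at most 2.7 mm short of the stop, 2.5 mm aside, 2 mm high, both tabs out within 1.5 mm. Charged pack upright (0.08 rad) on the tray floor, origin within 80 mm (x) and 60 mm (y) of its middle. Both let go, at rest (all of step 1 and x of flat_front in the frame of charger_home above 0.0425 m and x of flat_pack in the frame of charger_home between -0.0027 and 0.002 m and y of flat_pack in the frame of charger_home between -0.0025 and 0.0025 m and z of flat_pack in the frame of charger_home between -0.002 and 0.002 m and value of joint each of flat_tab_l, flat_tab_r below 0.0015 m and linear speed of flat_pack below 0.02 m/s and contact force between flat_pack and the fingers below 0.3 N); the robot touches nothing.
It fails at once if a pack in the rails is forced: over 45 N in all between it and the charger ((contact force between charged_pack and charger above 45 N and x of charged_pack in the frame of charger_home above -0.055 m) or (contact force between flat_pack and charger above 45 N and x of flat_pack in the frame of charger_home above -0.055 m)).
It fails at once if a pack is dropped: it falls out of the fingers at over 0.35 m/s ((linear speed of charged_pack above 0.35 m/s and contact force between charged_pack and the fingers below 0.3 N) or (linear speed of flat_pack above 0.35 m/s and contact force between flat_pack and the fingers below 0.3 N)).
It fails at once if another thing on the bench is moved by more than 30 mm (distance of any of adapter, multimeter, solder_spool, flux_bottle, screw_cup, circuit_board, screwdriver from where it was at the start of the episode above 0.03 m).
It also fails if it takes over 72 s, if anything falls off the work surface, if the arm or the gripper's body presses on something with over 40 N, if the wrist force passes 120 N, or if a joint passes its speed limit or range.

## Working session

There is one attempt and no reset: what is moved stays moved. The work goes in short steps, Python scripts to look and compute and a tool call to move; the robot and the scene stay as the last step left them, time stands still between calls to the robot, and variables do not carry over. Pictures are saved under pics/ and viewed, at most 14 in all, crops included, and the job is handed in when it is done.

Besides the shell and the picture viewer there is one more tool, called after "Request:" as name([rows], argument=value, ...), one row to a line, values as JSON. jog_arm: Moves the arm, as the interface text tells. Its arguments: {"type":"object","properties":{"motion":{"type":"array"},"force":{"type":"number"}},"required":["motion"]}

```bash
mkdir -p pics; cat > h.py <<'E'
import numpy as np, cv2
from workcell import bot
def K(c):
    f=192/np.tan(np.radians(c["vfov"])/2); return np.array([[f,0,c["cx"]],[0,f,c["cy"]],[0,0,1.]])
def pose(name,st=None):
    c=bot.get_calibration(name)
    if "rvec" in c:
        R=cv2.Rodrigues(np.array(c["rvec"],float))[0]; t=np.array(c["tvec"],float).ravel()
        return c,R.T,-R.T@t
    T=np.array(c["tool_from_camera"]); Rt=cv2.Rodrigues(np.array(st["tcp_rot"],float))[0]
    return c,Rt@T[:3,:3],Rt@T[:3,3]+np.array(st["tool_pos"])
def rays(name,px,st=None):
    c,R,o=pose(name,st)
    u=cv2.undistortPoints(np.array(px,float).reshape(-1,1,2),K(c),np.array(c["dist"],float)).reshape(-1,2)
    return o,np.c_[u,np.ones(len(u))],R
def onplane(name,px,z,st=None):
    o,d,R=rays(name,px,st); d=d@R.T
    return o+d*((z-o[2])/d[:,2])[:,None]
def bydepth(name,px,dep,st=None):
    o,d,R=rays(name,px,st); z=np.array([dep[int(v),int(u)] for u,v in px]); return o+(d*z[:,None])@R.T
E
python3 - <<'E'
from h import *
s=bot.read_state();print({k:np.round(v,3).tolist() for k,v in s.items()})
for n in("top","side"):
    p,d=bot.read_camera(n);cv2.imwrite(f"pics/{n}0.png",p[:,:,::-1]);np.save(n+"_d.npy",d)
    c,R,o=pose(n);print(n,o.round(3),R.round(2).tolist())
print(bot.get_calibration("wrist"))
E
```

```text
{'time': 0.0, 'q': [-1.206, 0.265, 1.605, 0.0, 1.274, -0.037], 'joint_vel': [0.001, 0.001, 0.001, 0.002, 0.001, 0.001], 'joint_torque': [0.001, -51.511, -36.731, -0.0, 0.013, -0.0], 'tool_pos': [0.264, -0.621, 0.23], 'tcp_rot': [-3.076, -0.626, 0.001], 'wrist_force': [-0.734, 0.265, 0.33], 'torque': [-0.031, 0.005, 0.029], 'grip_force': 0.0, 'width': 0.999}
top [0.416 0.013 1.102] [[-0.02, -0.99, 0.12], [-1.0, 0.02, -0.01], [0.01, -0.12, -0.99]]
side [-0.026  0.526  0.889] [[-0.68, -0.52, 0.52], [-0.74, 0.5, -0.46], [-0.02, -0.69, -0.72]]
{'vfov': 66.72661152384366, 'cx': 257.7156068290518, 'cy': 190.1774285029123, 'dist': array([-0.02535682,  0.        ,  0.        ,  0.        ,  0.        ]), 'tool_from_camera': array([[-4.16172903e-04, -9.58570784e-01, -2.84854135e-01,
         7.24971022e-02],
       [ 9.99999790e-01, -2.57353737e-04, -5.94974834e-04,
        -7.05540780e-04],
       [ 4.97017218e-04, -2.84854322e-01,  9.58570690e-01,
        -1.42639885e-01],
       [ 0.00000000e+00,  0.00000000e+00,  0.00000000e+00,
         1.00000000e+00]])}
```

View pics/top0.png

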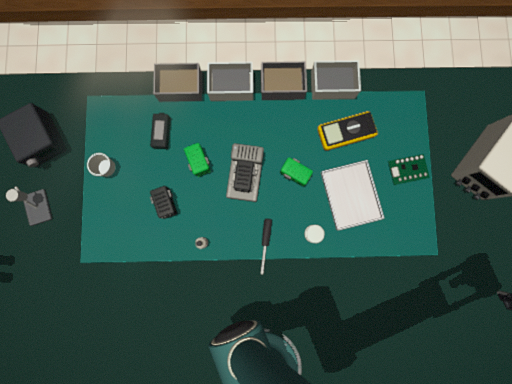

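View pics/side0.png

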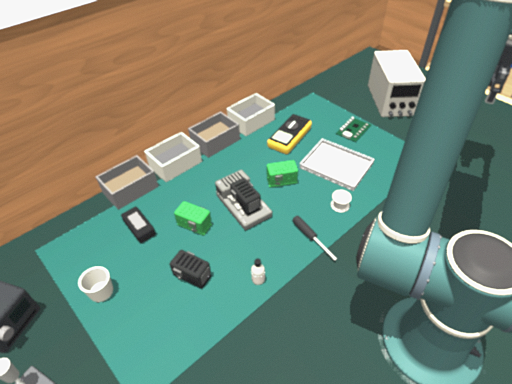

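Top view: the charger is at (246,173) with the black charged pack in it at (243,175). Candidates for the flat pack are the black ribbed block at (163,202), the adapter at (160,131), and the green look-alikes at (197,160) and (296,172). The flat pack is (163,202): black, ribbed, and across the charger from the tray at (353,195).

```bash
python3 - <<'E'
from h import *
d=np.load("top_d.npy");p=cv2.imread("pics/top0.png")
for n,px in dict(pack=(243,175),hump=(247,152),flat=(163,202),tray=(353,195),mat=(210,210),adapter=(160,131),greenR=(296,172),greenL=(197,160),cup=(100,165),flux=(201,243),spool=(314,234)).items():
    print(n,bydepth("top",[px],d)[0].round(4))
V,U=np.mgrid[0:384,0:512];P=bydepth("top",list(zip(U.ravel(),V.ravel())),d).reshape(384,512,3)
def rect(m,n):
    m=m.astype(np.uint8);k,l,st,ce=cv2.connectedComponentsWithStats(m)
    i=1+np.argmax(st[1:,4]); q=P[l==i][:,:2].astype(np.float32)*1000
    print(n,st[i],cv2.minAreaRect(q),P[l==i][:,2].mean().round(4))
Z=P[:,:,2]
def box(u0,u1,v0,v1): return (U>=u0)&(U<=u1)&(V>=v0)&(V<=v1)
rect(box(215,280,135,212)&(Z>.018),"charger")
rect(box(215,280,135,212)&(Z>.078),"cpack")
rect(box(145,182,180,225)&(Z>.045),"fpack")
g=p.min(2)
rect(box(315,390,150,240)&(g>120),"tray")
cv2.imwrite("pics/crop1.png",cv2.resize(p[135:245,140:390],None,fx=3.2,fy=3.2,interpolation=cv2.INTER_CUBIC))
E
```

```text
pack [0.5762 0.0471 0.093 ]
hump [0.6495 0.0346 0.0732]
flat [0.5033 0.2883 0.0663]
tray [ 0.5186 -0.2991  0.0075]
mat [0.4802 0.156  0.0049]
adapter [0.7297 0.3077 0.0391]
greenR [ 0.587  -0.1131  0.0633]
greenL [0.6297 0.1873 0.0634]
cup [0.6306 0.5061 0.0089]
flux [0.3806 0.1714 0.0888]
spool [ 0.3987 -0.1644  0.0401]
charger [ 227  143   37   59 1695] ((549.0692138671875, 48.03053283691406), (100.40570831298828, 255.52548217773438), 83.16651153564453) 0.0679
cpack [234 159  22  32 560] ((521.1187133789062, 43.667816162109375), (62.94784164428711, 209.05270385742188), 89.34761047363281) 0.0942
fpack [150 185  26  33 574] ((451.2279052734375, 183.89768981933594), (335.37274169921875, 93.3720703125), 62.846588134765625) 0.0642
tray [ 322  160   62   70 2920] ((491.7691955566406, -177.361083984375), (194.10899353027344, 405.8448181152344), 13.138962745666504) 0.0135
```

View pics/crop1.png

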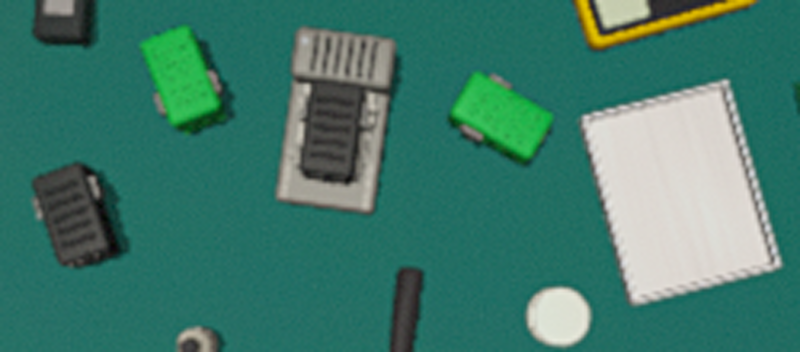

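The crop confirms it: the ribbed black pack at (75,215) has grey tabs, and the charger with its pack is at (335,120) with the hump at the top (+x, yaw about -8°). The green packs are decoys. Next is a move above the charger.

Request:
jog_arm([
  [1, 0, 0, -14, 6.2],
  [1, 0, 0, -14, 6.2],
  [1, 0, 0, -14, 6.2],
  [1, 0, 0, -14, 6.2],
  [1, 0, 0, -14, 6.2],
  [1, 11.7, -35, 0, 0],
  [1, 11.7, -35, 0, 0],
  [1, 11.7, -35, 0, 0],
  [1, 11.7, -35, 0, 0],
  [1, 11.7, -35, 0, 0],
])

```text
time: 0.93
tool_pos: [0.3464, -0.4543, 0.3006]
tcp_rot: [-3.133, 0.22, 0.001]
wrist_force: [0.7, -0.0, 0.3]
width: 0.998
grip_force: 0.0
```

Request:
jog_arm([
  [1, 11.7, -35, 0, 0],
  [1, 11.7, -35, 0, 0],
  [1, 11.7, -35, 0, 0],
  [1, 11.7, -35, 0, 0],
  [1, 11.7, -35, 0, 0],
  [1, 11.7, -35, 0, 0],
  [1, 11.7, -35, 0, 0],
  [1, 11.7, -35, 0, 0],
  [1, 11.7, -35, 0, 0],
  [1, 11.7, -35, 0, 0],
])

```text
time: 1.77
tool_pos: [0.5108, -0.1238, 0.3009]
tcp_rot: [-3.134, 0.219, 0.001]
wrist_force: [1.7, -0.3, -0.8]
width: 1.001
grip_force: 0.0
```

Request:
jog_arm([
  [1, 11.7, -35, 0, 0],
  [1, 11.7, -35, 0, 0],
  [1, 11.7, -35, 0, 0],
  [1, 11.7, -35, 0, 0],
  [1, 11.7, -35, 0, 0],
  [1, 0, 0, 0, 0],
  [1, 0, 0, 0, 0],
])

```text
time: 2.35
tool_pos: [0.5929, 0.0413, 0.3003]
tcp_rot: [3.134, -0.213, -0.003]
wrist_force: [0.4, -0.3, -0.8]
width: 1.003
grip_force: 0.0
```

```bash
cat >> h.py <<'E'
def yaw(st):
    R=cv2.Rodrigues(np.array(st["tcp_rot"],float))[0]; return np.degrees(np.arctan2(R[1,0],R[0,0]))
def wshot(tag):
    s=bot.read_state();p,d=bot.read_camera("wrist");cv2.imwrite(f"pics/{tag}.png",p[:,:,::-1]);np.savez(tag,d=d,pos=s["tool_pos"],rot=s["tcp_rot"])
    print(s["time"],np.round(s["tool_pos"],4),"yaw",yaw(s).round(2),"F",np.round(s["wrist_force"],1),"w",s["width"]);return s,p,d
def load(tag):
    z=np.load(tag+".npz");return dict(tool_pos=z["pos"],tcp_rot=z["rot"]),cv2.imread(f"pics/{tag}.png"),z["d"]
def delta(st,xy,dyaw=0):
    "world target xy -> tool x,y mm in frame turned to yaw"
    a=np.radians(dyaw);e=(np.array(xy)-np.array(st["tool_pos"])[:2])*1000
    return np.round([e@[np.cos(a),np.sin(a)],e@[np.sin(a),-np.cos(a)]],1)
E
python3 -c "
from h import *
wshot('w1')"
```

```text
2.35 [0.5929 0.0413 0.3003] yaw -7.78 F [ 0.4 -0.3 -0.8] w 1.0028438655101013
```

View pics/w1.png

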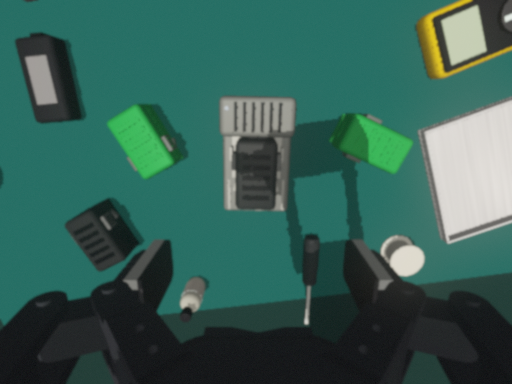

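Wrist view: the charger is upright in the picture, with the hump at (258,116), the charged pack at (256,172) and the bay front edge at row 210. The flat pack is at (102,235), the adapter at (48,78), and the tray at right from (420,130).

```bash
python3 - <<'E'
from h import *
s,p,d=load("w1");V,U=np.mgrid[0:384,0:512]
hsv=cv2.cvtColor(p,cv2.COLOR_BGR2HSV);S=hsv[...,1];val=hsv[...,2]
P=bydepth("wrist",list(zip(U.ravel(),V.ravel())),d,s).reshape(384,512,3);Z=P[...,2]
def box(u0,u1,v0,v1): return (U>=u0)&(U<=u1)&(V>=v0)&(V<=v1)
def rect(m,n,z):
    m=cv2.morphologyEx(m.astype(np.uint8),cv2.MORPH_OPEN,np.ones((3,3)));k,l,st,ce=cv2.connectedComponentsWithStats(m)
    i=1+np.argmax(st[1:,4]);c=max(cv2.findContours((l==i).astype(np.uint8),0,1)[0],key=cv2.contourArea).reshape(-1,2)
    b=cv2.boxPoints(cv2.minAreaRect(cv2.convexHull(c)))
    w=onplane("wrist",c,z,s)[:,:2].astype(np.float32)*1000
    r=cv2.minAreaRect(w);print(n,st[i],np.median(Z[l==i]).round(4),"ctr",np.round(r[0],1),"size",np.round(r[1],1),"ang",round(r[2],2));return l==i
print("hump z",Z[125,225],Z[165,256],Z[200,230],Z[235,105])
rect(box(210,305,90,220)&(Z>.058)&(Z<.078)&(V<138),"hump",.068)
rect(box(210,305,90,220)&(Z>.015),"charger(any)",.028)
rect(box(230,282,130,213)&(Z>.08),"cpack",.088)
rect(box(60,140,195,275)&(Z>.05),"fpack",.06)
rect(box(60,145,195,275)&(Z>.05)&(val<75),"fpack dark",.06)
m=box(405,511,90,250)&(S<60)&(val>110)
E
```

```text
hump z 0.07067049870439951 0.0899435158796138 0.03254415168856961 0.06181248984725374
hump [ 219   96   77   42 3087] 0.0709 ctr [648.5  35.7] size [95.4 49.9] ang 82.15
charger(any) [ 219   96   77  115 7897] 0.0714 ctr [592.4  44.6] size [105.1 165.5] ang 80.93
cpack [ 232  140   49   70 3009] 0.091 ctr [578.6  46.1] size [59.7 88.8] ang 82.19
fpack [  65  209   63   62 2225] 0.0628 ctr [508.7 289. ] size [89.9 64.7] ang 19.83
fpack dark [  66  209   62   62 2065] 0.0629 ctr [508.1 290.6] size [89.1 57.6] ang 19.11
```

Request:
jog_arm([
  [1, 1, -1.2, 25, 0],
  [1, 1, -1.2, 25, 0],
  [1, 0, 0, 25, 0],
  [1, 0, 0, 25, 0],
  [1, 0, 0, 25, 0],
  [1, 0, 0, 25, 0],
  [1, 0, 0, 20, 0],
  [1, 0, 0, 0, 0],
  [1, 0, 0, 0, 0],
])

```text
time: 3.15
tool_pos: [0.5935, 0.0402, 0.1301]
tcp_rot: [3.133, -0.221, -0.005]
wrist_force: [0.5, -0.2, 0.2]
width: 1.001
grip_force: 0.0
```

```bash
cat > m.py <<'E'
from h import *
import sys
def measure(tag,zs,dark=False):
    s,p,d=load(tag);V,U=np.mgrid[0:384,0:512]
    P=bydepth("wrist",list(zip(U.ravel(),V.ravel())),d,s).reshape(384,512,3);Z=P[...,2]
    for n,lo,hi,z,reg in zs:
        m=((Z>lo)&(Z<hi)&(np.hypot(P[...,0]-reg[0],P[...,1]-reg[1])<reg[2])).astype(np.uint8)
        m=cv2.morphologyEx(m,cv2.MORPH_OPEN,np.ones((5,5)));k,l,st,ce=cv2.connectedComponentsWithStats(m)
        i=1+np.argmax(st[1:,4]);c=max(cv2.findContours((l==i).astype(np.uint8),0,1)[0],key=cv2.contourArea).reshape(-1,2)
        w=onplane("wrist",c,z,s)[:,:2].astype(np.float32)*1000;r=cv2.minAreaRect(w)
        print(n,st[i],np.median(Z[l==i]).round(4),"ctr",np.round(r[0],1),"size",np.round(r[1],1),"ang",round(r[2],2))
E
python3 - <<'E'
from m import *
wshot('w2');measure('w2',[("cpack",.082,.1,.088,(.578,.046,.08)),("hump",.06,.078,.068,(.648,.036,.07))])
c=[(322.8,171.9),(367.2,160.6),(383.1,218.8),(337.5,229.7)];print(onplane("top",c,.02).round(4),onplane("top",c,.02).mean(0))
E
```

```text
3.15 [0.5935 0.0402 0.1301] yaw -8.08 F [ 0.5 -0.2  0.2] w 1.0008451158803175
cpack [ 209  171   89  120 9006] 0.091 ctr [579.3  46.7] size [59.6 89.9] ang 80.31
hump [  185    90   140    80 10021] 0.0709 ctr [646.8  35.8] size [94.7 53.7] ang 80.86
[[ 0.5928 -0.2034  0.02  ]
 [ 0.6266 -0.3469  0.02  ]
 [ 0.4408 -0.3862  0.02  ]
 [ 0.4101 -0.2415  0.02  ]] [ 0.5175844  -0.29448542  0.02      ]
```

View pics/w2.png

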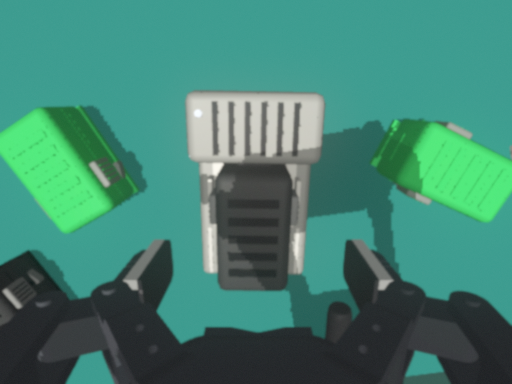

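The view shows the charged pack's top face, columns 218–290 and rows 163–290. It sits about 3 px left of the line midway between the fingers. I'll correct for that, descend, then squeeze lightly.

Request:
jog_arm([
  [1, 2, -2.7, 0, -0.1],
  [1, 0, 0, 0, 0],
  [1, 0, 0, 20, 0],
  [1, 0, 0, 20, 0],
  [1, 0, 0, 20, 0],
  [1, 0, 0, 18, 0],
  [1, 0, 0, 0, 0],
  [1, 0, 0, 0, 0],
  [1, 0, 0, 0, 0],
], force=25)

```text
time: 3.95
tool_pos: [0.5991, 0.0441, 0.0551]
tcp_rot: [-3.134, 0.216, -0.004]
wrist_force: [-0.5, -0.4, 0.3]
width: 0.997
grip_force: 0.0
```

Request:
jog_arm([
  [0.42, 0, 0, 0, 0],
  [0.42, 0, 0, 0, 0],
  [0.42, 0, 0, 0, 0],
  [0.42, 0, 0, 0, 0],
  [0.42, 0, 0, 0, 0],
], force=25)

```text
time: 4.37
tool_pos: [0.5983, 0.0436, 0.0541]
tcp_rot: [3.134, -0.216, 0.003]
wrist_force: [0.7, -2.1, 1.6]
width: 0.707
grip_force: 1.4
```

Request:
jog_arm([
  [0.55, -2, 1, 0, 0],
  [0.55, 0, 0, 0, 0],
  [0.42, 0, 0, 0, 0],
  [0.42, 0, 0, 0, 0],
  [0.36, 0, 0, 0, 0],
  [0.36, 0, 0, 0, 0],
  [0.36, 0, 0, 0, 0],
], force=25)

```text
time: 4.95
tool_pos: [0.595, 0.0435, 0.0532]
tcp_rot: [-3.134, 0.216, 0.002]
wrist_force: [-3.1, 0.0, 2.8]
width: 0.682
grip_force: 3.4
```

Request:
jog_arm([
  [0.28, 0, 0, 0, 0],
  [0.28, 0, 0, 0, 0],
  [0.2, 0, 0, 0, 0],
  [0.2, 0, 0, 0, 0],
  [0.1, 0, 0, 0, 0],
  [0.1, 0, 0, 0, 0],
  [0.1, 0, 0, 0, 0],
  [0.1, 0, 0, 0, 0],
], force=25)

```text
time: 5.62
tool_pos: [0.5952, 0.0432, 0.0534]
tcp_rot: [3.134, -0.216, -0.001]
wrist_force: [-4.5, -0.3, 4.6]
width: 0.607
grip_force: 26.5
```

Request:
jog_arm([
  [0.1, -1, 0, -0.3, 0],
  [0.1, -1.5, 0, 0, 0],
  [0.1, -2, 0, 0, 0],
  [0.1, -2, 0, 0, 0],
  [0.1, -2, 0, 0, 0],
  [0.1, 0, 0, 0, 0],
])

```text
time: 6.12
tool_pos: [0.5865, 0.0445, 0.0534]
tcp_rot: [-3.134, 0.216, 0.001]
wrist_force: [-0.4, -0.1, -0.3]
width: 0.604
grip_force: 26.4
```

Request:
jog_arm([
  [0.1, -5, 0, 0, 0],
  [0.1, -8, 0, 0, 0],
  [0.1, -8, 0, 0, 0],
  [0.1, -8, 0, 0, 0],
  [0.1, -8, 0, 0, 0],
  [0.1, -8, 0, 0, 0],
  [0.1, -6, 0, 0, 0],
  [0.1, 0, 0, 0, 0],
], force=30)

```text
time: 6.78
tool_pos: [0.5347, 0.0516, 0.0534]
tcp_rot: [3.134, -0.215, -0.002]
wrist_force: [-1.1, 0.3, -0.8]
width: 0.609
grip_force: 32.0
```

Request:
jog_arm([
  [0.1, -8, 0, 0, 0],
  [0.1, -8, 0, 0, 0],
  [0.1, 0, 0, -4, 0],
  [0.1, 0, 0, -12, 0],
  [0.1, 0, 0, -20, 0],
  [0.1, 0, 0, -25, 0],
  [0.1, 0, 0, -15, 0],
  [0.1, 0, 0, 0, 0],
], force=40)

```text
time: 7.45
tool_pos: [0.5245, 0.0538, 0.1348]
tcp_rot: [-3.133, 0.216, -0.014]
wrist_force: [1.9, 0.1, -2.7]
width: 0.602
grip_force: 42.7
```

```bash
python3 - <<'E'
from m import *
s,p,d=wshot('w3')
p2,_=bot.read_camera("side");cv2.imwrite("pics/s3.png",cv2.resize(np.ascontiguousarray(p2[130:300,130:400,::-1]),None,fx=2.9,fy=2.9))
print(delta(s,[.5176,-.2945],14), "yaw->14 twist",yaw(s)-14, "noturn",delta(s,[.5176,-.2945],yaw(s)))
E
```

```text
7.45 [0.5245 0.0538 0.1348] yaw -7.88 F [ 1.9  0.1 -2.7] w 0.6023173181758804
[-91.  336.3] yaw->14 twist -21.882353413634405 noturn [ 40.9 346. ]
```

View pics/s3.png

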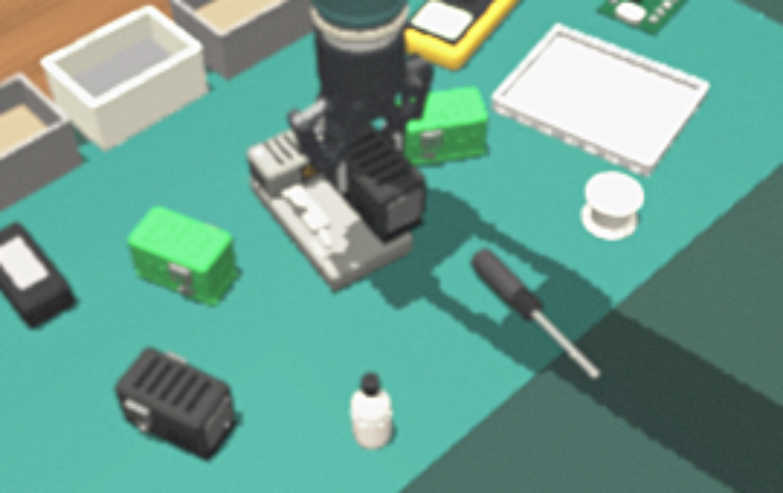

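The pack is out and hanging level at about (390,190). The tray at (600,95) is empty. Carrying it over.

Request:
jog_arm([
  [0.1, 2, 12, 0, 0],
  [0.1, 4.5, 27, 0, 0],
  [0.1, 5, 30, 0, 0],
  [0.1, 5, 30, 0, 0],
  [0.1, 5, 30, 0, 0],
  [0.1, 5, 30, 0, 0],
  [0.1, 5, 30, 0, 0],
  [0.1, 5, 30, 0, 0],
  [0.1, 5, 30, 0, 0],
  [0.1, 5, 30, 0, 0],
])

```text
time: 8.38
tool_pos: [0.5265, -0.2307, 0.1273]
tcp_rot: [-3.133, 0.216, 0.006]
wrist_force: [1.3, 0.7, -2.9]
width: 0.601
grip_force: 42.8
```

Request:
jog_arm([
  [0.1, 5, 30, 0, 0],
  [0.1, 4, 20, 0, 0],
  [0.1, 2, 10, 0, 0],
  [0.1, 0, 0, 0, -5],
  [0.1, 0, 0, 0, -5],
  [0.1, 0, 0, 0, -5],
  [0.1, 0, 0, 0, -5],
  [0.1, 0, 0, 0, 0],
  [0.1, 0, 0, 0, 0],
])

```text
time: 9.13
tool_pos: [0.5302, -0.2893, 0.1282]
tcp_rot: [-3.123, -0.328, 0.003]
wrist_force: [0.2, 1.0, -3.5]
width: 0.602
grip_force: 43.1
```

```bash
python3 - <<'E'
from m import *
s,p,d=wshot('w4');print(delta(s,[.534,-.290],yaw(s)))
V,U=np.mgrid[0:384,0:512];P=bydepth("wrist",list(zip(U.ravel(),V.ravel())),d,s)
hsv=cv2.cvtColor(p[...,::-1].copy(),cv2.COLOR_BGR2HSV);m=((hsv[...,1]<60)&(hsv[...,2]>110)).ravel()&(P[:,2]<.035)&(P[:,2]>-.01)
m=cv2.morphologyEx(m.reshape(384,512).astype(np.uint8),cv2.MORPH_OPEN,np.ones((5,5)))
k,l,st,_=cv2.connectedComponentsWithStats(m);i=1+np.argmax(st[1:,4]);q=P[l.ravel()==i];print(st[i],q.min(0),q.max(0),cv2.minAreaRect(q[:,:2].astype(np.float32)*1000))
E
```

```text
9.1333 [ 0.5302 -0.2893  0.1282] yaw 12.0 F [ 0.2  1.  -3.5] w 0.6021674002133696
[3.6 1.5]
[  167    88   185   152 19037] [ 4.56417507e-01 -3.72020030e-01  1.92132090e-04] [ 0.62818973 -0.19338994  0.02510331] ((543.7236328125, -287.0875549316406), (142.859375, 164.0392303466797), 12.486677169799805)
```

View pics/w4.png

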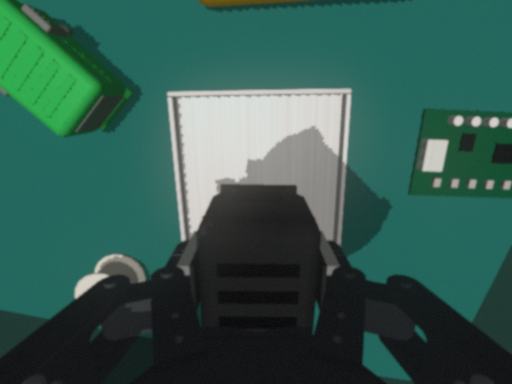

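The pack hangs centred over the tray (tray columns 168–350, pack columns 200–320). Lowering now.

Request:
jog_arm([
  [0.1, 3, 1, 12, 0],
  [0.1, 0, 0, 20, 0],
  [0.1, 0, 0, 20, 0],
  [0.1, 0, 0, 20, 0],
  [0.1, 0, 0, 12, 0],
  [0.1, 0, 0, 7, 0],
  [0.1, 0, 0, 2, 0],
  [0.1, 0, 0, 0, 0],
  [0.1, 0, 0, 0, 0],
])

```text
time: 9.93
tool_pos: [0.5352, -0.2909, 0.0375]
tcp_rot: [3.123, 0.331, 0.002]
wrist_force: [0.2, 0.2, -2.8]
width: 0.607
grip_force: 42.9
```

Request:
jog_arm([
  [0.1, 0, 0, 1.5, 0],
  [0.1, 0, 0, 1, 0],
  [0.1, 0, 0, 1, 0],
  [0.1, 0, 0, 0, 0],
  [0.1, 0, 0, 0, 0],
])

```text
time: 10.35
tool_pos: [0.5343, -0.2904, 0.0333]
tcp_rot: [3.124, 0.332, 0.0]
wrist_force: [0.7, -0.0, -3.4]
width: 0.606
grip_force: 42.9
```

Request:
jog_arm([
  [0.1, 0, 0, 1.5, 0],
  [0.1, 0, 0, 1, 0],
  [0.1, 0, 0, 1, 0],
  [0.1, 0, 0, 0, 0],
  [0.1, 0, 0, 0, 0],
])

```text
time: 10.77
tool_pos: [0.5343, -0.2904, 0.0296]
tcp_rot: [-3.124, -0.332, 0.0]
wrist_force: [0.1, -0.5, -3.3]
width: 0.603
grip_force: 43.0
```

Request:
jog_arm([
  [0.1, 0, 0, 0.7, 0],
  [0.1, 0, 0, 0.7, 0],
  [0.1, 0, 0, 0, 0],
  [0.1, 0, 0, 0, 0],
])

```text
time: 11.1
tool_pos: [0.5343, -0.2904, 0.0295]
tcp_rot: [-3.124, -0.332, 0.0]
wrist_force: [-2.9, 1.7, 5.1]
width: 0.61
grip_force: 44.0
```

Contact felt (Fz went from -3.3 to +5.1 N). Releasing slowly and rising.

Request:
jog_arm([
  [0.1, 0, 0, 0, 0],
  [0.2, 0, 0, 0, 0],
  [0.3, 0, 0, 0, 0],
  [0.4, 0, 0, 0, 0],
  [0.6, 0, 0, 0, 0],
  [1, 0, 0, 0, 0],
  [1, 0, 0, 0, 0],
  [1, 0, 0, 0, 0],
  [1, 0, 0, 0, 0],
], force=20)

```text
time: 11.85
tool_pos: [0.5345, -0.2905, 0.0283]
tcp_rot: [3.124, 0.332, 0.001]
wrist_force: [-0.1, 0.2, 0.7]
width: 0.998
grip_force: 0.0
```

Request:
jog_arm([
  [1, 0, 0, -5, 0],
  [1, 0, 0, -20, 0],
  [1, 0, 0, -30, 0],
  [1, 0, 0, -40, 0],
  [1, 0, 0, -40, 0],
  [1, 0, 0, -40, 0],
  [1, 0, 0, -25, 0],
  [1, 0, 0, 0, 0],
])

```text
time: 12.52
tool_pos: [0.5381, -0.2927, 0.2375]
tcp_rot: [3.115, 0.331, 0.018]
wrist_force: [0.5, -0.5, 0.7]
width: 1.005
grip_force: 0.0
```

```bash
python3 - <<'E'
from m import *
s,p,d=wshot('w5');measure('w5',[("cpack",.055,.08,.064,(.5176,-.2945,.08))])
print(delta(s,[.545,.298],18.5),"twist",yaw(s)-18.5)
E
```

```text
12.5167 [ 0.5381 -0.2927  0.2375] yaw 12.13 F [ 0.5 -0.5  0.7] w 1.0052152305615267
cpack [ 226  151   55   77 3619] 0.0669 ctr [ 517.7 -292.6] size [89.3 60.4] ang 12.01
[ 193.9 -558. ] twist -6.372558901757708
```

The charged pack stands centred in the tray. Now to the flat pack.

Request:
jog_arm([
  [1, 0, 0, 0, -3.7],
  [1, 0, 0, 0, -3.7],
  [1, 11, -35, 0, 0],
  [1, 11, -35, 0, 0],
  [1, 11, -35, 0, 0],
  [1, 11, -35, 0, 0],
  [1, 11, -35, 0, 0],
  [1, 11, -35, 0, 0],
  [1, 11, -35, 0, 0],
  [1, 11, -35, 0, 0],
])

```text
time: 13.4
tool_pos: [0.5222, 0.0046, 0.2267]
tcp_rot: [-3.096, -0.532, 0.004]
wrist_force: [0.9, 0.2, -0.4]
width: 1.002
grip_force: 0.0
```

Request:
jog_arm([
  [1, 11, -35, 0, 0],
  [1, 11, -35, 0, 0],
  [1, 11, -35, 0, 0],
  [1, 12, -35, 0, 0],
  [1, 12, -35, 0, 0],
  [1, 12, -35, 0, 0],
  [1, 12, -35, 0, 0],
  [1, 12, -35, 0, 0],
  [1, 0, 0, 0, 0],
  [1, 0, 0, 0, 0],
])

```text
time: 14.23
tool_pos: [0.5164, 0.2993, 0.2263]
tcp_rot: [3.094, 0.538, -0.005]
wrist_force: [0.7, -0.4, 0.0]
width: 1.003
grip_force: 0.0
```

Request:
jog_arm([
  [1, 0, 0, 30, 0],
  [1, 0, 0, 30, 0],
  [1, 0, 0, 28, 0],
  [1, 0, 0, 0, 0],
  [1, 0, 0, 0, 0],
])

```text
time: 14.65
tool_pos: [0.5158, 0.2956, 0.1376]
tcp_rot: [3.094, 0.53, -0.009]
wrist_force: [0.6, -0.0, 0.4]
width: 0.997
grip_force: 0.0
```

```bash
python3 - <<'E'
from m import *
s,p,d=wshot('w6');measure('w6',[("fpack",.054,.07,.06,(.5085,.29,.08))])
E
```

```text
14.65 [0.5158 0.2956 0.1376] yaw 19.45 F [ 0.6 -0.   0.4] w 0.9971102704905865
fpack [ 218  154   76  105 6813] 0.063 ctr [506.2 295.1] size [88.9 59.2] ang 19.41
```

View pics/w6.png

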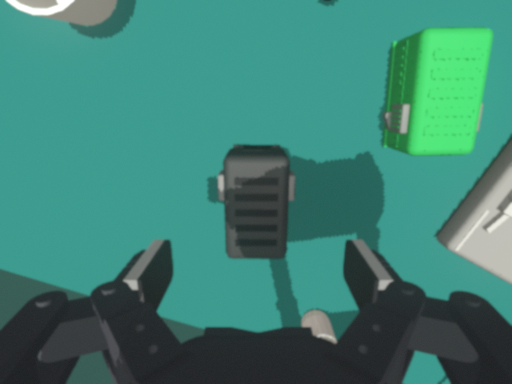

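The flat pack is at columns 225–289, rows 147–258, with its tabs at row 187 (leading end up in the picture), as expected. I'll grip the bare rear flanks.

Request:
jog_arm([
  [1, -19, -0.5, 0, 0],
  [1, 0, 0, 0, 0],
  [1, 0, 0, 30, 0],
  [1, 0, 0, 30, 0],
  [1, 0, 0, 30, 0],
  [1, 0, 0, 22, 0],
  [1, 0, 0, 3, 0],
  [1, 0, 0, 0, 0],
  [1, 0, 0, 0, 0],
], force=25)

```text
time: 15.45
tool_pos: [0.5016, 0.2928, 0.0274]
tcp_rot: [-3.095, -0.532, -0.005]
wrist_force: [1.1, -0.3, 0.7]
width: 0.999
grip_force: 0.0
```

Request:
jog_arm([
  [0.35, 0, 0, 0, 0],
  [0.35, 0, 0, 0, 0],
  [0.25, 0, 0, 0, 0],
  [0.25, 0, 0, 0, 0],
  [0.1, 0, 0, 0, 0],
  [0.1, 0, 0, 0, 0],
  [0.1, 0, 0, 0, 0],
], force=25)

```text
time: 16.03
tool_pos: [0.5015, 0.2925, 0.0273]
tcp_rot: [-3.096, -0.533, -0.006]
wrist_force: [1.2, -2.0, 7.5]
width: 0.601
grip_force: 26.9
```

The TCP ended only 5 mm behind the pack origin, too near the tabs. I'll reopen and shift 6 mm back.

Request:
jog_arm([
  [0.4, 0, 0, 0, 0],
  [0.5, 0, 0, 0, 0],
  [0.5, -6, 0, 0, 0],
  [0.5, 0, 0, 0, 0],
  [0.3, 0, 0, 0, 0],
  [0.1, 0, 0, 0, 0],
  [0.1, 0, 0, 0, 0],
  [0.1, 0, 0, 0, 0],
  [0.1, 0, 0, 0, 0],
], force=40)

```text
time: 16.78
tool_pos: [0.4935, 0.29, 0.0249]
tcp_rot: [3.096, 0.533, -0.002]
wrist_force: [-1.8, 0.2, -1.0]
width: 0.605
grip_force: 43.4
```

```bash
python3 - <<'E'
from m import *
s,p,d=wshot('w7');cv2.imwrite('pics/w7c.png',cv2.resize(np.ascontiguousarray(p[180:384,140:380,::-1]),None,fx=2.8,fy=2.8))
E
```

```text
16.7833 [0.4935 0.29   0.0249] yaw 19.52 F [-1.8  0.2 -1. ] w 0.6050158347409418
```

View pics/w7c.png

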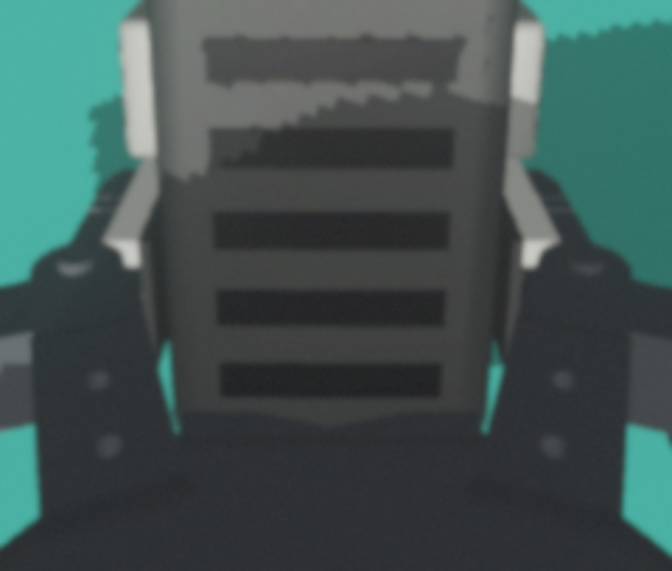

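Both tabs are out at (140,90) and (527,90) in the crop, and the pads are gripping just behind them. Now lift, turn and carry to the charger mouth.

Request:
jog_arm([
  [0.1, 0, 0, -4, 0],
  [0.1, 0, 0, -12, 0],
  [0.1, 0, 0, -22, 0],
  [0.1, 0, 0, -25, 0],
  [0.1, 0, 0, -17, 0],
  [0.1, 0, 0, -10, 0],
  [0.1, 0, 0, 0, 6.8],
  [0.1, 0, 0, 0, 6.8],
  [0.1, 0, 0, 0, 6.8],
  [0.1, 0, 0, 0, 7],
], force=50)

```text
time: 17.67
tool_pos: [0.4935, 0.2897, 0.115]
tcp_rot: [3.133, -0.225, -0.001]
wrist_force: [0.2, 0.3, -3.9]
width: 0.603
grip_force: 53.1
```

Request:
jog_arm([
  [0.1, 1, 12, 0, 0],
  [0.1, 2, 25, 0, 0],
  [0.1, 3, 30, 0, 0],
  [0.1, 3, 30, 0, 0],
  [0.1, 3, 30, 0, 0],
  [0.1, 3, 30, 0, 0],
  [0.1, 3, 30, 0, 0],
  [0.1, 3, 25, 0, 0],
  [0.1, 2, 18, 0, 0],
  [0.1, 0, 0, 0, 0],
])

```text
time: 18.5
tool_pos: [0.4842, 0.0553, 0.1149]
tcp_rot: [3.132, -0.216, -0.002]
wrist_force: [0.5, 0.4, -5.6]
width: 0.598
grip_force: 54.0
```

```bash
python3 - <<'E'
from m import *
s,p,d=wshot('w8');print(delta(s,[.4847,.0585],-7.85));measure('w8',[("hump",.06,.078,.068,(.648,.036,.07))])
V,U=np.mgrid[0:384,0:512];P=bydepth("wrist",list(zip(U.ravel(),V.ravel())),d,s)
m=(P[:,2]>s["tool_pos"][2]-.025+.055)&(U.ravel()>190)&(U.ravel()<320)&(V.ravel()<300);print(P[m].min(0),P[m].max(0),np.median(P[m][:,2]))
E
```

```text
18.5 [0.4842 0.0553 0.1149] yaw -7.89 F [ 0.5  0.4 -5.6] w 0.5981547736897102
[ 0.1 -3.3]Traceback (most recent call last):
  File "<stdin>", line 2, in <module>
  File "m.py", line 9, in measure
    i=1+np.argmax(st[1:,4]);c=max(cv2.findContours((l==i).astype(np.uint8),0,1)[0],key=cv2.contourArea).reshape(-1,2)
        ~~~~~~~~~^^^^^^^^^^
    return _wrapfunc(a, 'argmax', axis=axis, out=out, **kwds)
    return bound(*args, **kwds)
ValueError: attempt to get argmax of an empty sequence
```

View pics/w8.png

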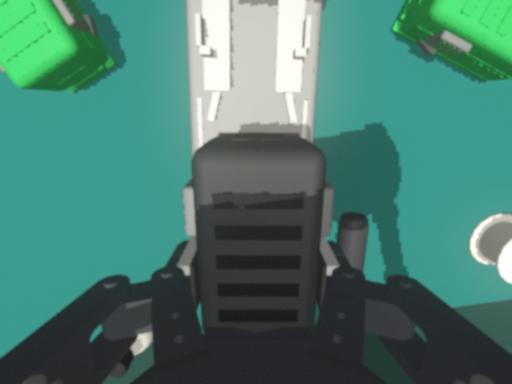

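The pack (columns 194–327) hangs just short of the rails; the lip gap is centred at column 253. Shift left 3.4 mm, lower to just above the floor, advance to the mouth.

Request:
jog_arm([
  [0.1, 0, -3.4, 0, 0],
  [0.1, 0, 0, 15, 0],
  [0.1, 0, 0, 20, 0],
  [0.1, 0, 0, 15, 0],
  [0.1, 0, 0, 6, 0],
  [0.1, 0, 0, 2, 0],
  [0.1, 0, 0, 0, 0],
  [0.1, 0, 0, 0, 0],
])

```text
time: 19.22
tool_pos: [0.4865, 0.0629, 0.058]
tcp_rot: [-3.134, 0.214, -0.002]
wrist_force: [0.5, 0.3, -3.7]
width: 0.599
grip_force: 54.0
```

Request:
jog_arm([
  [0.1, 0, 0, 0, 0],
  [0.1, 0, 0, 0, 0],
  [0.1, 0, 0, 0, 0],
  [0.1, 0, 0, 0, 0],
])

```text
time: 19.55
tool_pos: [0.4862, 0.0624, 0.0578]
tcp_rot: [-3.134, 0.216, -0.002]
wrist_force: [-0.1, -0.3, -4.6]
width: 0.6
grip_force: 54.0
```

```bash
python3 - <<'E'
from m import *
s,p,d=wshot('w9');print(delta(s,[.4865,.0582],-7.85))
g=cv2.cvtColor(p,cv2.COLOR_RGB2GRAY)
for r in (40,60,80): 
    row=g[r].astype(int);e=np.where(np.abs(np.diff(row))>18)[0];print(r,e[(e>140)&(e<370)])
cv2.imwrite('pics/w9c.png',cv2.resize(np.ascontiguousarray(p[0:260,120:390,::-1]),None,fx=2.2,fy=2.2))
E
```

```text
19.55 [0.4862 0.0624 0.0578] yaw -7.88 F [-0.1 -0.3 -4.6] w 0.5999808606814946
[0.9 4.1]
40 [196 216 233 234 297 298 320 321]
60 [233 234 296 297]
80 [198 233 234 238 295 296]
```

View pics/w9c.png

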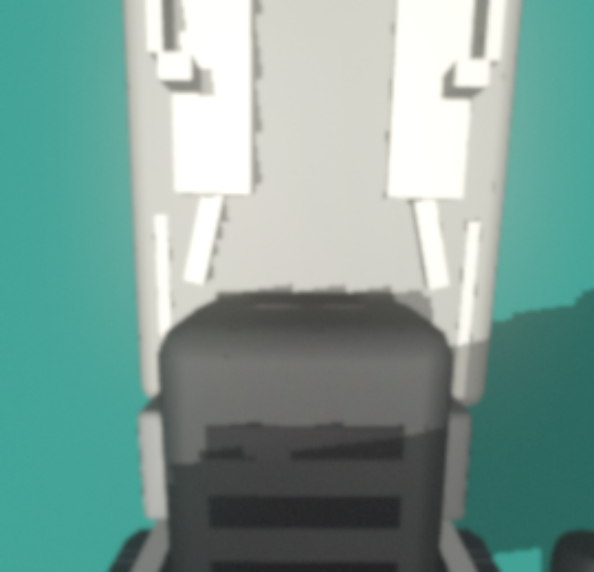

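The rails are clear ahead; the lip gap is centred at column 265 and the pack at 258.6. Moving 4 mm right agrees with the force-based line.

Request:
jog_arm([
  [0.1, 0, 2, 0, 0],
  [0.1, 0, 2, 0, 0],
  [0.1, 0, 0, 2, 0],
  [0.1, 0, 0, 1, 0],
  [0.1, 0, 0, 0, 0],
  [0.1, 0, 0, 0, 0],
  [0.1, 0, 0, 0, 0],
])

```text
time: 20.18
tool_pos: [0.4851, 0.0584, 0.0541]
tcp_rot: [-3.134, 0.216, 0.0]
wrist_force: [-0.5, -0.6, -3.5]
width: 0.599
grip_force: 54.0
```

Request:
jog_arm([
  [0.1, 4, 0, 0, 0],
  [0.1, 4, 0, 0, 0],
  [0.1, 4, 0, 0, 0],
  [0.1, 3, 0, 0, 0],
  [0.1, 0, 0, 0, 0],
  [0.1, 0, 0, 0.5, 0],
  [0.1, 0, 0, 0.3, 0],
  [0.1, 0, 0, 0, 0],
  [0.1, 0, 0, 0, 0],
])

```text
time: 20.93
tool_pos: [0.4997, 0.0564, 0.0532]
tcp_rot: [3.134, -0.216, -0.001]
wrist_force: [0.7, -0.1, -4.7]
width: 0.606
grip_force: 54.0
```

Request:
jog_arm([
  [0.1, 0, 0, 0.3, 0],
  [0.1, 0, 0, 0.3, 0],
  [0.1, 0, 0, 0, 0],
  [0.1, 0, 0, 0, 0],
])

```text
time: 21.27
tool_pos: [0.5001, 0.0564, 0.053]
tcp_rot: [-3.134, 0.216, -0.0]
wrist_force: [-0.9, 0.4, -3.9]
width: 0.601
grip_force: 54.3
```

Request:
jog_arm([
  [0.1, 2.5, 0, 0, 0],
  [0.1, 2.5, 0, 0, 0],
  [0.1, 2.5, 0, 0, 0],
  [0.1, 2.5, 0, 0, 0],
  [0.1, 0, 0, 0, 0],
])

```text
time: 21.68
tool_pos: [0.511, 0.0549, 0.053]
tcp_rot: [-3.134, 0.216, -0.002]
wrist_force: [1.1, -0.2, -1.6]
width: 0.604
grip_force: 54.4
```

Request:
jog_arm([
  [0.1, 3, 0, 0, 0],
  [0.1, 3, 0, 0, 0],
  [0.1, 3, 0, 0, 0],
  [0.1, 3, 0, 0, 0],
  [0.1, 0, 0, 0, 0],
])

```text
time: 22.1
tool_pos: [0.523, 0.0532, 0.053]
tcp_rot: [-3.134, 0.216, -0.003]
wrist_force: [0.7, 1.4, -0.1]
width: 0.602
grip_force: 54.5
```

Smooth, in the rails with low forces. Continuing toward the posts.

Request:
jog_arm([
  [0.1, 3, 0, 0, 0],
  [0.1, 3, 0, 0, 0],
  [0.1, 3, 0, 0, 0],
  [0.1, 3, 0, 0, 0],
  [0.1, 3, 0, 0, 0],
  [0.1, 3, 0, 0, 0],
  [0.1, 0, 0, 0, 0],
])

```text
time: 22.68
tool_pos: [0.5408, 0.0508, 0.053]
tcp_rot: [-3.134, 0.216, -0.002]
wrist_force: [0.6, -0.3, 0.6]
width: 0.602
grip_force: 54.8
```

Request:
jog_arm([
  [0.1, 2, 0, 0, 0],
  [0.1, 2, 0, 0, 0],
  [0.1, 2, 0, 0, 0],
  [0.1, 2, 0, 0, 0],
  [0.1, 2, 0, 0, 0],
  [0.1, 0, 0, 0, 0],
])

```text
time: 23.18
tool_pos: [0.5501, 0.0496, 0.053]
tcp_rot: [-3.134, 0.216, -0.001]
wrist_force: [-1.3, 0.7, 4.1]
width: 0.604
grip_force: 55.1
```

Request:
jog_arm([
  [0.1, 2, 0, 0, 0],
  [0.1, 2, 0, 0, 0],
  [0.1, 2, 0, 0, 0],
  [0.1, 0, 0, 0, 0],
])

```text
time: 23.52
tool_pos: [0.5547, 0.0489, 0.053]
tcp_rot: [-3.134, 0.216, 0.003]
wrist_force: [-6.9, 0.9, 8.2]
width: 0.605
grip_force: 55.5
```

Request:
jog_arm([
  [0.1, 1.5, 0, -0.2, 0],
  [0.1, 1.5, 0, 0, 0],
  [0.1, 1.5, 0, 0, 0],
  [0.1, 1.5, 0, 0, 0],
  [0.1, 0, 0, 0, 0],
])

```text
time: 23.93
tool_pos: [0.5606, 0.048, 0.0529]
tcp_rot: [3.134, -0.216, -0.003]
wrist_force: [-5.1, 0.2, 6.1]
width: 0.607
grip_force: 55.2
```

Request:
jog_arm([
  [0.1, 1, 0, 0, 0],
  [0.1, 1, 0, 0, 0],
  [0.1, 0.7, 0, 0, 0],
  [0.1, 0, 0, 0, 0],
])

```text
time: 24.27
tool_pos: [0.564, 0.0475, 0.053]
tcp_rot: [3.134, -0.215, -0.0]
wrist_force: [-2.2, 0.1, 3.3]
width: 0.6
grip_force: 55.0
```

Request:
jog_arm([
  [0.1, 0.7, 0, 0, 0],
  [0.1, 0.7, 0, 0, 0],
  [0.1, 0, 0, 0, 0],
])

```text
time: 24.52
tool_pos: [0.5652, 0.0474, 0.053]
tcp_rot: [-3.134, 0.216, 0.002]
wrist_force: [-3.6, 1.4, 5.2]
width: 0.601
grip_force: 55.3
```

Request:
jog_arm([
  [0.1, 0.7, 0, 0, 0],
  [0.1, 0.7, 0, 0, 0],
  [0.1, 0, 0, 0, 0],
])

```text
time: 24.77
tool_pos: [0.5652, 0.0474, 0.0529]
tcp_rot: [-3.134, 0.216, 0.006]
wrist_force: [-9.1, 1.9, 9.7]
width: 0.602
grip_force: 55.8
```

Request:
jog_arm([
  [0.1, 0.5, 0, 0, 0],
  [0.1, 0.5, 0, 0, 0],
  [0.1, 0, 0, 0, 0],
])

```text
time: 25.02
tool_pos: [0.5657, 0.0472, 0.053]
tcp_rot: [3.134, -0.216, -0.007]
wrist_force: [-10.3, 0.9, 10.6]
width: 0.597
grip_force: 55.9
```

Request:
jog_arm([
  [0.1, 0.5, 0, 0, 0],
  [0.1, 0.5, 0, 0, 0],
  [0.1, 0, 0, 0, 0],
])

```text
time: 25.27
tool_pos: [0.5666, 0.047, 0.053]
tcp_rot: [3.134, -0.216, -0.007]
wrist_force: [-11.2, 0.5, 10.6]
width: 0.605
grip_force: 55.7
```

Request:
jog_arm([
  [0.1, 0.5, 0, 0, 0],
  [0.1, 0.5, 0, 0, 0],
  [0.1, 0, 0, 0, 0],
])

```text
time: 25.52
tool_pos: [0.5671, 0.047, 0.053]
tcp_rot: [3.134, -0.216, -0.009]
wrist_force: [-11.8, 1.6, 12.6]
width: 0.601
grip_force: 56.0
```

Request:
jog_arm([
  [0.1, 0.5, 0, 0, 0],
  [0.1, 0.5, 0, 0, 0],
  [0.1, 0, 0, 0, 0],
])

```text
time: 25.77
tool_pos: [0.5673, 0.047, 0.053]
tcp_rot: [3.134, -0.217, -0.012]
wrist_force: [-15.7, 1.8, 15.0]
width: 0.602
grip_force: 56.4
```

Request:
jog_arm([
  [0.1, 0.4, 0, 0, 0],
  [0.1, 0.4, 0, 0, 0],
  [0.1, 0, 0, 0, 0],
])

```text
time: 26.02
tool_pos: [0.5673, 0.047, 0.0531]
tcp_rot: [-3.134, 0.217, 0.014]
wrist_force: [-18.4, 2.4, 17.6]
width: 0.602
grip_force: 56.6
```

```bash
python3 - <<'E'
from m import *
s,p,d=wshot('w10');measure('w10',[("fpack",.082,.1,.088,(.577,.046,.08))])
cv2.imwrite('pics/w10c.png',cv2.resize(np.ascontiguousarray(p[60:300,140:380,::-1]),None,fx=2.4,fy=2.4))
E
```

```text
26.0167 [0.5673 0.047  0.0531] yaw -7.91 F [-18.4   2.4  17.6] w 0.6020402266281195
fpack [  167   145   184   187 24774] 0.0911 ctr [582.8  45.1] size [76.9 84.1] ang 81.35
```

View pics/w10c.png

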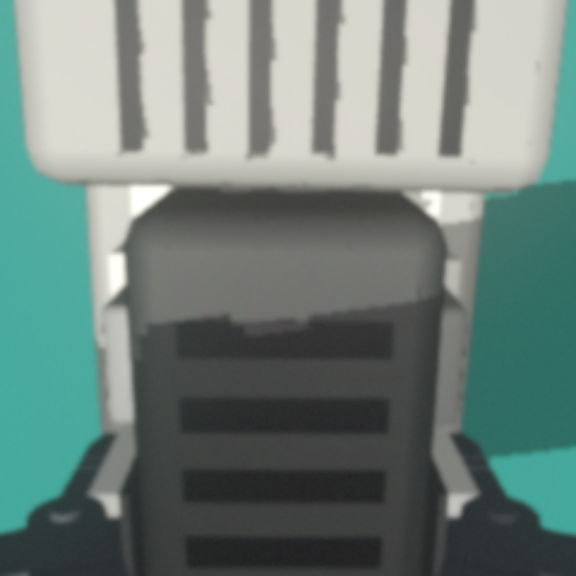

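The pack is against the stop (x has halted while force rises) and both tabs stand out at (118,360) and (452,360). Easing off, then letting go.

Request:
jog_arm([
  [0.1, -1, 0, -0.3, 0],
  [0.1, -1, 0, -0.3, 0],
  [0.1, -0.5, 0, 0, 0],
  [0.1, 0, 0, 0, 0],
  [0.1, 0, 0, 0, 0],
], force=30)

```text
time: 26.48
tool_pos: [0.5672, 0.047, 0.0529]
tcp_rot: [3.134, -0.216, -0.006]
wrist_force: [-7.5, 1.5, 6.1]
width: 0.605
grip_force: 55.2
```

Request:
jog_arm([
  [0.1, -1, 0, 0, 0],
  [0.1, -0.5, 0, 0, 0],
  [0.1, 0, 0, 0, 0],
  [0.1, 0, 0, 0, 0],
], force=25)

```text
time: 26.82
tool_pos: [0.5668, 0.047, 0.053]
tcp_rot: [3.134, -0.216, -0.003]
wrist_force: [-5.2, 1.5, 1.9]
width: 0.607
grip_force: 55.0
```

Request:
jog_arm([
  [0.1, -1, 0, 0, 0],
  [0.1, -1, 0, 0, 0],
  [0.1, -0.5, 0, 0, 0],
  [0.1, 0, 0, 0, 0],
  [0.1, 0, 0, 0, 0],
])

```text
time: 27.23
tool_pos: [0.5662, 0.0471, 0.0531]
tcp_rot: [3.134, -0.216, 0.003]
wrist_force: [5.6, -0.4, -9.5]
width: 0.604
grip_force: 53.5
```

Pulling back 1 mm is resisted (Fx went positive), so the catches hold. Opening and lifting clear.

Request:
jog_arm([
  [0.1, 0.5, 0, 0.3, 0],
  [0.2, 0, 0, 0, 0],
  [0.25, 0, 0, 0, 0],
  [0.35, 0, 0, 0, 0],
  [0.5, 0, 0, 0, 0],
  [1, 0, 0, 0, 0],
  [1, 0, 0, 0, 0],
  [1, 0, 0, 0, 0],
  [1, 0, 0, 0, 0],
], force=20)

```text
time: 27.98
tool_pos: [0.5657, 0.0473, 0.0535]
tcp_rot: [-3.134, 0.216, -0.0]
wrist_force: [-0.5, 0.7, 0.3]
width: 0.996
grip_force: 0.0
```

Request:
jog_arm([
  [1, 0, 0, -5, 0],
  [1, 0, 0, -15, 0],
  [1, 0, 0, -25, 0],
  [1, 0, 0, -25, 0],
  [1, 10, 0, -20, 0],
  [1, 15, 0, 0, 0],
  [1, 0, 0, 0, 0],
  [1, 0, 0, 0, 0],
  [1, 0, 0, 0, 0],
])

```text
time: 28.73
tool_pos: [0.5892, 0.0438, 0.1424]
tcp_rot: [3.134, -0.216, -0.004]
wrist_force: [0.2, 0.2, -0.3]
width: 1.001
grip_force: 0.0
```

```bash
python3 - <<'E'
from m import *
s,p,d=wshot('w11');measure('w11',[("fpack",.082,.1,.088,(.578,.046,.08)),("hump",.06,.078,.068,(.648,.036,.07))])
a,_=bot.read_camera("top")
cv2.imwrite('pics/end.png',np.hstack([cv2.resize(np.ascontiguousarray(p[40:340,120:400,::-1]),(400,428)),cv2.resize(np.ascontiguousarray(a[130:250,290:402,::-1]),(400,428))]))
E
```

```text
28.7333 [0.5892 0.0438 0.1424] yaw -7.88 F [ 0.2  0.2 -0.3] w 1.0009476129011852
fpack [ 216  161   84  115 8209] 0.0911 ctr [579.   46.1] size [59.8 89.4] ang 82.04
hump [ 193   84  133   76 9078] 0.0708 ctr [646.9  35.6] size [94.7 53.3] ang 80.92
```

View pics/end.png

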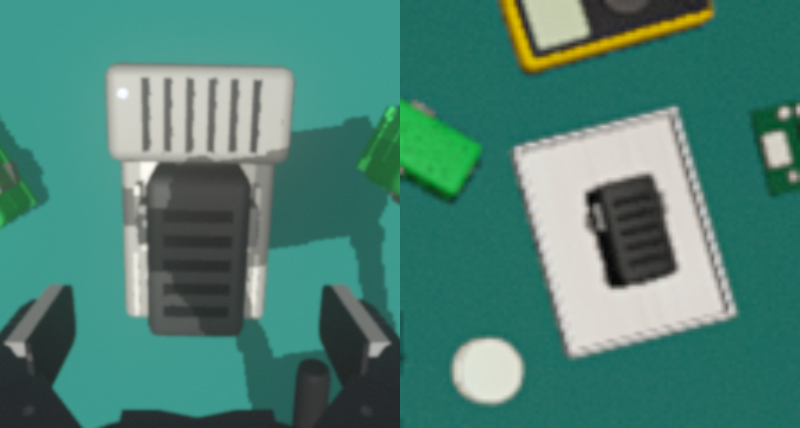

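The flat pack sits in the charger at the pose the charged pack had (579.0, 46.1 against 578.6, 46.1 mm). The charged pack stands in the middle of the tray. Handing in.

```bash
python3 -c "
from workcell import bot
print(bot.finish_job())"
```

```text
the job is handed in; nothing more can be done
None
```

I handed the job in at about 29 s: the flat pack is latched in the charger, held when I pulled it back lightly, and let go. The charged pack stands upright in the middle of the tray. The hand-in returned no verdict.

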